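# Lay out a control module's test set-up on the bench mat

## Robot

A 6-joint arm with a two-finger parallel gripper is mounted at the origin on the work surface. World frame = base frame: x ahead of the robot, y to its left, z up, the work surface at z = 0. Lengths are in m, angles in rad, forces in N, time in s.
With the tool pointing down it reaches from about 0.35 to 0.975 m from the base axis. Payload 4.9 kg.
Tool frame: the origin (TCP) lies at the very end of the fingers, on their centre line; the grasp point (between the pads) lies 19 mm behind it; z points along the fingers, x is the direction in which the jaws open and shut, and the axes are right-handed (so a half turn about z gives the same grasp; the last joint's range is limited). The gripper opens to 85 mm and grips with 20 to 120 N. Pads are 22 mm wide; open, the fingers measure 114 mm over their backs; the gripper's body (76 mm by 85 mm) begins 54 mm behind the grasp point. The pads swing forward as they close: fully open they stand 13 mm farther back than shut.
Start: joints at [-1.305, 0.053, 1.613, -0, 1.476, -0.119], TCP at [0.235, -0.579, 0.231] pointing down, gripper open.
Joint ranges: [-3.01, 3.01], [-1.01, 2.22], [0.06, 2.58], [-1.02, 4.17], [0.09, 2.62], [-3.14, 3.14]. Speed limits (rad/s): [2.57, 2.57, 3.14, 3.14, 3.14, 3.14].

## Interface

Orientations are given as a unit quaternion [w, x, y, z].
In Python, from plant import manip, imaging gives the robot as it stands.
- The arm moves only by the shell command python3 -m pendant 'ROWS'. ROWS is JSON, a list that holds one entry, the list of rows, each a list of 7 numbers: the turn, a rotation vector about the world's x, y, z in units of pi rad (1.0 is pi rad), then the shift along the world's x, y, z in units of 250 mm (1.0 is 250 mm), then the opening, from 0 (shut) to 1 (fully open). In form: [[[ax, ay, az, tx, ty, tz, claw], ...]]. A call has 1 to 20 rows; each row shifts and turns the commanded pose from where the row before left it; what a row does not reach is not made up. A row lasts 1/8 s, in which the tool goes at most 62.5 mm and 10.7 degrees, less where a joint would pass 70% of its speed; a pose out of reach is approached as far as the arm can. A call with a number of a shift or a turn outside -1 to 1 is refused whole. A call with a gripper value outside its range is refused whole. The fingers move at their own pace and stop on an object; the grip force is fixed at half the most. Time passes only in rows, so rows that do not move let the fingers close. It gives the time, the measured TCP pose, the force and the opening at its end, in the units of the state.
- manip.state(): the state, without advancing time (a new reading comes with each control period).
- imaging.grab_frame(name): name is "scene" or "side" or "wrist"; returns a dict with "frame" (420x560x3 uint8, blue, green, red), "mtx" (3x3 intrinsics, pixels), "world_to_cam" (4x4, takes a point from world to camera coordinates). Camera axes: x right, y down, z forward; pixel columns grow to the right and rows downward; lengths in m; the calibration is good to about 2 mm. A picture is of the moment at which its call begins. There is no depth.
- manip.job_done(): hands the job in, once; it reports no verdict.
The state is a dict: "time": time; "joint_pos": joint angles; "joint_vel": joint speeds; "joint_efforts": joint torques, N m; "tool_pos": TCP position; "tool_rot": TCP orientation; "contact_force": force on the tool from outside, world axes, zero at the start; "ft_torque": the same for the moment, N m; "gripper_width": opening from 0.0 (shut) to 1.0 (fully open).
Only numpy, scipy, OpenCV 4.12 (cv2) and the standard library are available. Lean on these libraries where they do the work, as an engineer would, in place of code of your own. Each camera call takes 0.05 s, during which the arm holds its last target. There are 200 camera calls.

## Task

Lay out the next unit for testing on the bench mat, as you see it from the robot's side: set the larger, two-socket black module midway between the clear test box and the metal power supply, in line and square with them; set the finned dummy load behind the module, centred on it, with a gap of about 35 mm; and set the grey switch box in front of the power supply, centred on it, with a gap of about 30 mm. Put the round antenna coupler on the middle of the module's top. Everything stands flat, square to the row and released, and the small module, the tape roll and the scanner stay where they lie.

Things in the scene. Friction and masses are not known exactly. Their poses are not given: they have to be found in the camera images.
- module: Sizes in mm; front = the robot's side (-x at yaw 0). Larger of two black plastic modules, two grey sockets on its front face, blank label on its flat top, which is 28 above the origin. Body 50 (x) by 66 (y) by 28, plus 4 thick flanges low at both ends, 88 over all in y. About 110 g, loose on the tray. Origin: centre of the underside; z up, x to its back, y to its left.
- dummy_load: Finned bare-aluminium dummy load: base 40 (x) by 80 (y) by 12 high, five fins along y (64 long) on top of it, up to 34 high, 40 over all in x. About 160 g, loose on the tray. Origin: centre of the underside; z up, x to its back, y to its left.
- coupler: Round dark antenna coupler: solid puck 46 in diameter, 24 high, with a thin brass connector on the middle of its top, up to 34 high. About 70 g, loose on the tray. Origin: centre of its flat underside, z up; its yaw does not matter.
- switch_box: Grey hand switch box, 45 (x) by 64 (y) by 32 high, with a fixed round black push button and a small toggle on its aluminium top, up to 47 high. About 120 g, loose on the tray. Origin: centre of the underside; z up, x to its back, y to its left.
- test_box: Clear plastic test box with a green circuit board inside, 90 (x) by 76 (y) by 42 high, fixed on the dark grey-green 2 mm bench mat (300 by 340), which lies to the robot's left or right, the tray on the other side. Its origin height is that of the mat's top. Origin: centre of the underside; z up, x to its back, y to its left.
- power_supply: Bare sheet-metal power supply, perforated cover, black terminal strip along its front, 85 (x) by 76 (y) by 40 high, fixed on the same mat, parallel to the test box and about 220 to its left or right (centre to centre), at the same height. Origin: centre of the underside; z up, x to its back, y to its left.
- small_module: Bystander: smaller black module with one socket, body 40 by 44 by 22 high, 64 over its flanges, on the tray. The blue tray is a 2 thick sheet with a 9 high rim; six loose things stand on it in two rows of three, in any order, about 105 apart, each turned up to 13 degrees. Origin: centre of the underside; z up, x to its back, y to its left.
- tape_roll: Bystander: flat-lying roll of tan tape, 56 outside, 38 hole, 18 high, loose on the tray. Origin: centre of the underside.
- scanner: Bystander: black hand scanner with a pistol grip, lying on its side on the bench behind the mat and tray, about 50 high. Origin: under the rear end of its head, on the bench.
Things that resemble listed ones, but are neither listed nor needed, are in the scene too. Leave any brown or orange look-alike of the coupler alone.

How it is judged:
By the outcome, as a careful person would: the job done as asked, in the order asked, and still so for the second after the job is handed in, with the robot touching nothing.
It also fails if it takes over 112 s, if anything falls off the work surface, if the arm or the gripper's body presses on something with over 40 N, if the wrist force passes 120 N, or if a joint passes its speed limit or range.

## Working session

There is one attempt and no reset: what is moved stays moved. The work goes in short steps, Python scripts to look and compute and a shell command to move; the robot and the scene stay as the last step left them, time stands still between calls to the robot, and variables do not carry over. Pictures are saved under pics/ and viewed, about 12 in all and at most 16, crops included, and the job is handed in when it is done.

```bash
ls; mkdir -p pics; python3 - <<'E'
from plant import manip, imaging
import cv2,pickle
d={}
for n in("scene","side","wrist"):
    f=imaging.grab_frame(n);d[n]=f;cv2.imwrite(f"pics/a_{n}.png",f["frame"])
    print(n,f["mtx"].tolist(),f["world_to_cam"].round(4).tolist())
pickle.dump(d,open("a.pkl","wb"));print(manip.state())
E
```

```text
pics
scene [[484.72697378905895, 0.0, 274.3043282290375], [0.0, 484.72697378905895, 208.03364333478982], [0.0, 0.0, 1.0]] [[-0.3282, 0.9446, 0.0055, 0.123], [0.7535, 0.2653, -0.6015, -0.4161], [-0.5696, -0.1932, -0.7989, 1.6413], [0.0, 0.0, 0.0, 1.0]]
side [[465.72860800345836, 0.0, 278.87985094055523], [0.0, 465.72860800345836, 208.74970725660341], [0.0, 0.0, 1.0]] [[-0.9895, -0.1438, -0.0127, 0.5568], [-0.0625, 0.5063, -0.8601, 0.0428], [0.1301, -0.8503, -0.51, 1.3489], [0.0, 0.0, 0.0, 1.0]]
wrist [[333.59239617390045, 0.0, 279.2250746641586], [0.0, 333.59239617390045, 210.1969364791534], [0.0, 0.0, 1.0]] [[0.375, -0.927, -0.0017, -0.6233], [-0.8897, -0.3604, 0.2803, -0.0363], [-0.2605, -0.1036, -0.9599, 0.3781], [0.0, 0.0, 0.0, 1.0]]
{'time': 0.15, 'joint_pos': array([-1.30500353e+00,  5.32565688e-02,  1.61396206e+00,  1.85801948e-05,
        1.47599611e+00, -1.19014886e-01]), 'joint_vel': array([-5.81984178e-05, -1.01087966e-03, -4.10437728e-03, -2.35152957e-04,
        8.07396755e-04,  5.84479831e-04]), 'joint_efforts': array([ 1.14599366e-03, -3.94240451e+01, -3.70722556e+01, -1.03216275e-04,
        4.63541379e-03,  1.45269115e-05]), 'tool_pos': array([ 0.23448328, -0.57883135,  0.23032347]), 'tool_rot': array([-5.36901288e-04,  8.29270264e-01, -5.58847180e-01, -6.07959089e-04]), 'contact_force': array([-0.16570617,  0.0431008 ,  0.95471564]), 'ft_torque': array([-0.05223872,  0.00531969, -0.01807712]), 'gripper_width': 1.0017169262431924}
```

View pics/a_scene.png

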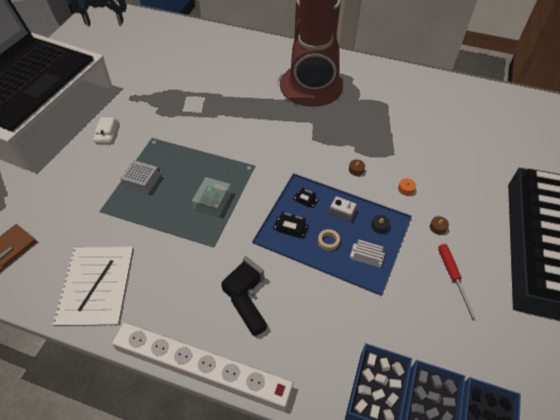

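View pics/a_side.png

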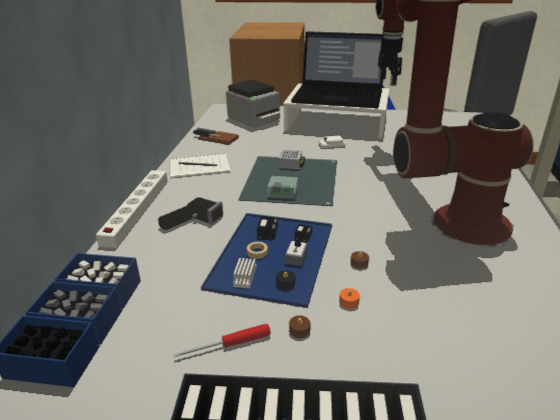

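```bash
cat > h.py <<'E'
import numpy as np, cv2, pickle
def ray(f,uv,z):
    T=f["world_to_cam"];R=T[:3,:3];c=-R.T@T[:3,3]
    uv=np.atleast_2d(np.array(uv,float))
    d=(R.T@np.linalg.inv(f["mtx"])@np.c_[uv,np.ones(len(uv))].T).T
    return c+d*((z-c[2])/d[:,2])[:,None]
def proj(f,P):
    P=np.atleast_2d(P);T=f["world_to_cam"]
    q=(T[:3,:3]@P.T).T+T[:3,3];q=(f["mtx"]@q.T).T
    return q[:,:2]/q[:,2:]
def crop(f,x0,y0,w,h,s,name):
    cv2.imwrite(name,cv2.resize(f["frame"][y0:y0+h,x0:x0+w],None,fx=s,fy=s,interpolation=cv2.INTER_CUBIC))
def box(sx,sy,z0,z1,x,y,yaw):
    c,s=np.cos(yaw),np.sin(yaw)
    return np.array([[x+c*a*sx/2-s*b*sy/2,y+s*a*sx/2+c*b*sy/2,z] for z in(z0,z1) for a,b in((-1,-1),(1,-1),(1,1),(-1,1))])
E
python3 - <<'E'
from h import *
d=pickle.load(open("a.pkl","rb"));f=d["scene"]
crop(f,95,130,330,165,2.4,"pics/b.png")
for n,p,z in[("mat",(154,141),.002),("mat",(255,175),.002),("mat",(215,240),.002),("mat",(104,200),.002),("ps",(140,172),.04),("tb",(211,190),.04),("small",(306,197),.024),("mod",(292,225),.03),("sw",(344,205),.034),("coup",(381,223),.026),("tape",(329,240),.02),("dl",(368,250),.03),("scan",(242,290),.03),("tray",(293,178),.01),("tray",(411,222),.01),("tray",(385,284),.01),("tray",(256,237),.01),("br",(357,166),.02),("or",(407,186),.02),("br",(440,224),.02)]:
    print(n,ray(f,p,z)[0].round(3))
E
```

```text
mat [ 0.415 -0.374  0.002]
mat [ 0.44  -0.036  0.002]
mat [ 0.684 -0.056  0.002]
mat [ 0.664 -0.397  0.002]
ps [ 0.567 -0.329  0.04 ]
tb [ 0.561 -0.117  0.04 ]
small [0.486 0.13  0.024]
mod [0.591 0.123 0.03 ]
sw [0.486 0.235 0.034]
coup [0.505 0.34  0.026]
tape [0.597 0.225 0.02 ]
dl [0.601 0.326 0.03 ]
scan [0.808 0.07  0.03 ]
tray [0.421 0.072 0.01 ]
tray [0.463 0.415 0.01 ]
tray [0.669 0.387 0.01 ]
tray [0.645 0.043 0.01 ]
br [0.325 0.234 0.02 ]
or [0.352 0.383 0.02 ]
br [0.452 0.488 0.02 ]
```

View pics/b.png

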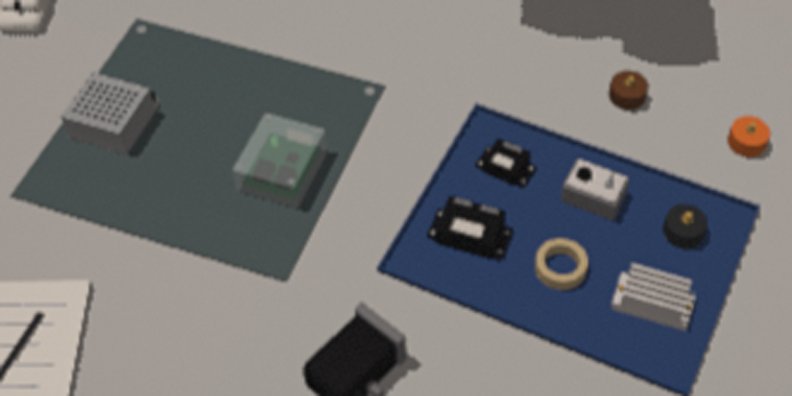

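View pics/a_wrist.png

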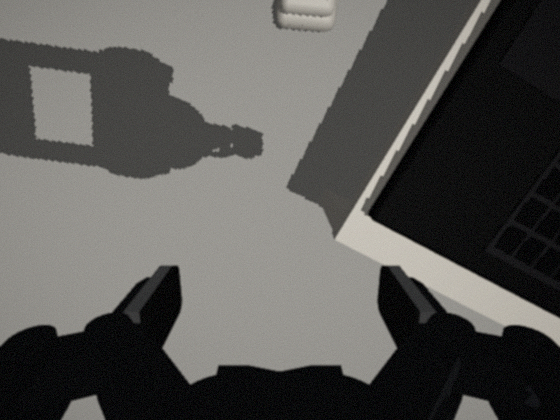

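```bash
python3 - <<'E'
from h import *
d=pickle.load(open("a.pkl","rb"));f=d["wrist"];T=f["world_to_cam"]
c=-T[:3,:3].T@T[:3,3];print(c, T[:3,:3][2])
t=np.array([.2345,-.5788,.2303]);x=np.array([.375,-.927,0]);y=np.array([-.927,-.375,0])
print((c-t)@x,(c-t)@y,c[2]-t[2], T[:3,:3][2]@y)
E
```

```text
[ 0.29994068 -0.55176822  0.37206312] [-0.26045064 -0.10356572 -0.95991646]
-0.0005182019308869502 -0.070800424743333 0.1417631173833982 0.2802748827931416
```

```bash
python3 -m pendant '[[[0,0,0.0472,0.136,0.1507,0.0444,1],[0,0,0.0472,0.136,0.1507,0.0444,1],[0,0,0.0472,0.136,0.1507,0.0444,1],[0,0,0.0472,0.136,0.1507,0.0444,1],[0,0,0.0472,0.136,0.1507,0.0444,1],[0,0,0.0472,0.136,0.1507,0.0444,1],[0,0,0.0472,0.136,0.1507,0.0444,1],[0,0,0.0472,0.136,0.1507,0.0444,1],[0,0,0,0.136,0.1507,0.0444,1],[0,0,0,0,0,0,1],[0,0,0,0,0,0,1]]]'
python3 - <<'E'
from h import *
from plant import manip, imaging
f=imaging.grab_frame("wrist");pickle.dump(f,open("mat.pkl","wb"));cv2.imwrite("pics/mat.png",f["frame"])
E
python3 -m pendant '[[[0,0,0,0,0.23,0,1],[0,0,0,0,0.23,0,1],[0,0,0,0,0.23,0,1],[0,0,0,0,0.23,0,1],[0,0,0,0,0.23,0,1],[0,0,0,0,0.23,0,1],[0,0,0,0,0.23,0,1],[0,0,0,0,0.23,0,1],[0,0,0,0,0,0,1],[0,0,0,0,0,0,1]]]'
python3 - <<'E'
from h import *
from plant import manip, imaging
f=imaging.grab_frame("wrist");pickle.dump(f,open("tray.pkl","wb"));cv2.imwrite("pics/tray.png",f["frame"])
print(manip.state())
E
```

```text
time: 1.52
tool_pos: [0.5402, -0.2403, 0.3306]
tool_rot: [-0.0, 1.0, 0.0, -0.001]
contact_force: [0.1, -0.1, 0.5]
gripper_width: 0.999
time: 2.82
tool_pos: [0.5407, 0.2185, 0.3306]
tool_rot: [0.0, 1.0, -0.001, -0.0]
contact_force: [0.1, -0.7, 0.7]
gripper_width: 1.004
{'time': 2.875, 'joint_pos': array([ 2.56116024e-01, -8.57199836e-02,  1.58605127e+00, -4.83605171e-04,
        1.64196630e+00,  2.57962709e-01]), 'joint_vel': array([-0.01147394, -0.00356794,  0.00022683,  0.00330136, -0.00015643,
        0.0019346 ]), 'joint_efforts': array([ 7.20764436e-01, -3.41478288e+01, -3.80967987e+01,  2.96608347e-02,
        5.23452582e-04, -2.18583358e-03]), 'tool_pos': array([0.5407911 , 0.21817789, 0.33081305]), 'tool_rot': array([ 3.22876461e-04,  9.99999467e-01, -9.40451648e-04, -2.79572531e-04]), 'contact_force': array([ 0.78009846, -0.32306381,  0.546769  ]), 'ft_torque': array([-0.04150086, -0.02982555,  0.05725077]), 'gripper_width': 1.0057009699517947}
```

View pics/mat.png

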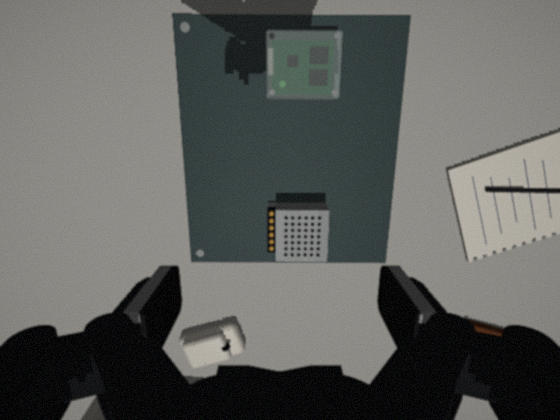

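View pics/tray.png

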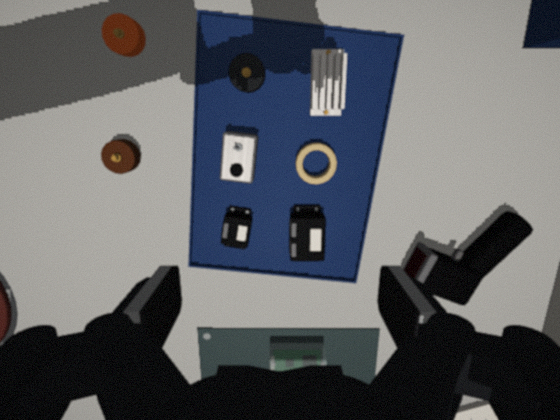

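```bash
python3 - <<'E'
from h import *
f=pickle.load(open("mat.pkl","rb"))["frame"];r=lambda a,s:cv2.resize(a,None,fx=s,fy=s,interpolation=cv2.INTER_CUBIC)
g=lambda a:np.clip(255*(a/255.)**.6,0,255).astype(np.uint8)
cv2.imwrite("pics/m2.png",np.hstack([r(g(f[20:110,255:355]),4),r(g(f[185:275,255:355]),4)]))
t=pickle.load(open("tray.pkl","rb"))["frame"]
cv2.imwrite("pics/t2.png",r(g(t[35:275,205:405]),2.5))
E
```

```text
(no output)
```

View pics/m2.png

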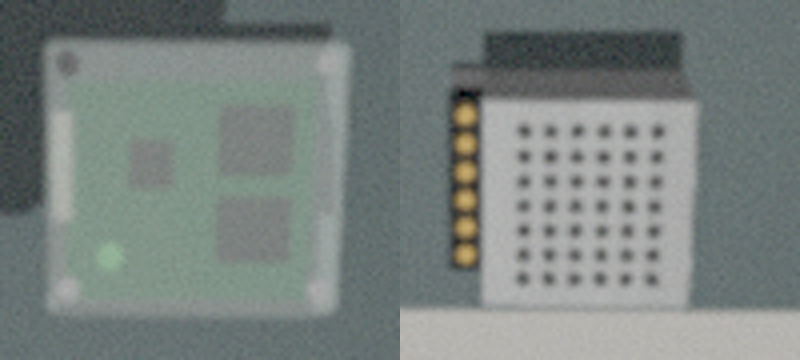

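View pics/t2.png

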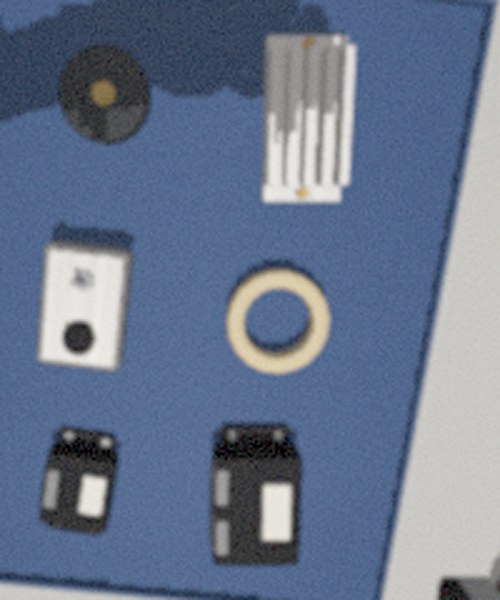

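```bash
cat >> h.py <<'E'
def fitrect(P,sx,sy):
    # P corners in order (-x,+y),(+x,+y),(+x,-y),(-x,-y)
    m=np.array([[-sx,sy],[sx,sy],[sx,-sy],[-sx,-sy]])/2;c=P[:,:2].mean(0);q=P[:,:2]-c
    a=np.arctan2((m[:,0]*q[:,1]-m[:,1]*q[:,0]).sum(),(m*q).sum())
    e=[np.linalg.norm(P[1,:2]-P[0,:2]),np.linalg.norm(P[2,:2]-P[3,:2]),np.linalg.norm(P[3,:2]-P[0,:2]),np.linalg.norm(P[2,:2]-P[1,:2])]
    return c.round(4),round(np.degrees(a),1),(np.array(e)*1000).round(1)
E
python3 - <<'E'
from h import *
f=pickle.load(open("mat.pkl","rb"));t=pickle.load(open("tray.pkl","rb"))
u=lambda P,s,o:(np.array(P)+.5)/s-.5+np.array(o)
TB=ray(f,u([(45,40),(350,42),(337,317),(48,314)],4,(255,20)),.044)
print("TB",fitrect(TB,90,76))
PS=ray(f,u([(82,98),(299,98),(290,308),(81,306)],4,(255,185)),.042)
print("PS",fitrect(PS,72,76),PS.round(4).tolist(),ray(f,u([(52,165)],4,(255,185)),.02))
print("mat",fitrect(ray(f,[(173,14),(411,16),(386,262),(191,262)],.002),300,340))
for n,P,z,sx,sy in[("mod",[(217,457),(300,457),(297,563),(215,560)],.03,50,66),("sw",[(50,245),(131,251),(118,369),(38,361)],.034,45,64),
 ("dl",[(265,37),(354,45),(350,185),(263,180)],.036,40,64),("coup",[(59,50),(150,50),(150,140),(59,140)],.026,46,46),("small",[(50,452),(116,455),(107,531),(42,522)],.024,40,44)]:
    print(n,fitrect(ray(t,u(P,2.5,(205,35)),z),sx,sy))
E
```

```text
TB (array([ 0.5677, -0.1142]), np.float64(-0.3), array([88.1, 88.1, 75.1, 75.4]))
PS (array([ 0.5698, -0.331 ]), np.float64(-0.2), array([72.8, 73.5, 76.1, 76.9])) [[0.5336, -0.2928, 0.042], [0.6064, -0.2927, 0.042], [0.6065, -0.3696, 0.042], [0.533, -0.3689, 0.042]] [[ 0.52241061 -0.3240685   0.02      ]]
mat (array([ 0.5541, -0.2199]), np.float64(-0.3), array([298.6, 300. , 339.5, 336.8]))
mod (array([0.5796, 0.1186]), np.float64(-0.4), array([46.2, 47.4, 62.4, 64.2]))
sw (array([0.4861, 0.2336]), np.float64(-7.1), array([41.6, 42.8, 61.1, 62.2]))
dl (array([0.5993, 0.3284]), np.float64(-0.5), array([42.9, 43.7, 65.3, 64.2]))
coup (array([0.499 , 0.3377]), np.float64(-0.8), array([44.7, 46. , 41.7, 41.7]))
small (array([0.478 , 0.1284]), np.float64(-7.2), array([37.2, 37.8, 42.8, 46.6]))
```

```bash
cat > snap.py <<'E'
import sys
from h import *
from plant import manip, imaging
f=imaging.grab_frame("wrist");pickle.dump(f,open(sys.argv[1]+".pkl","wb"));s=manip.state()
print(round(s["time"],2),s["tool_pos"].round(4),s["tool_rot"].round(4))
E
python3 -m pendant '[[[0,0,0,-0.055,0.0155,-0.211,1],[0,0,0,-0.055,0.0155,-0.211,1],[0,0,0,-0.055,0.0155,-0.211,1],[0,0,0,-0.055,0.0155,-0.211,1],[0,0,0,0,0,0,1],[0,0,0,0,0,0,1]]]' >/dev/null
python3 snap.py c_sw
python3 -m pendant '[[[0,0,0,0.026,0.208,0,1],[0,0,0,0.026,0.208,0,1],[0,0,0,0,0,0,1],[0,0,0,0,0,0,1]]]' >/dev/null
python3 snap.py c_co
python3 -m pendant '[[[0,0,0,0.2,-0.02,0,1],[0,0,0,0.2,-0.02,0,1],[0,0,0,0,0,0,1],[0,0,0,0,0,0,1]]]' >/dev/null
python3 snap.py c_dl
python3 -m pendant '[[[0,0,0,-0.0193,-0.2095,0,1],[0,0,0,-0.0193,-0.2095,0,1],[0,0,0,-0.0193,-0.2095,0,1],[0,0,0,-0.0193,-0.2095,0,1],[0,0,0,0,0,0,1],[0,0,0,0,0,0,1]]]' >/dev/null
python3 snap.py c_mo
python3 - <<'E'
from h import *
g=lambda a:np.clip(255*(a/255.)**.6,0,255).astype(np.uint8)
I=[cv2.resize(g(pickle.load(open(f"c_{n}.pkl","rb"))["frame"][120:300,190:390]),None,fx=2,fy=2,interpolation=cv2.INTER_CUBIC)[:300] if 0 else cv2.resize(g(pickle.load(open(f"c_{n}.pkl","rb"))["frame"][120:270,180:380]),None,fx=2,fy=2,interpolation=cv2.INTER_CUBIC) for n in("mo","dl","co","sw")]
cv2.imwrite("pics/c4.png",np.vstack([np.hstack(I[:2]),np.hstack(I[2:])]))
E
```

```text
3.67 [0.4884 0.2352 0.1237] [-8.0e-04  1.0e+00 -6.0e-04  2.7e-03]
4.22 [0.4998 0.339  0.122 ] [-4.0e-04  1.0e+00 -3.0e-04  1.2e-03]
4.78 [0.5981 0.3286 0.1204] [ 0.e+00  1.e+00 -2.e-04 -2.e-04]
5.58 [0.5789 0.1208 0.1205] [-2.e-04  1.e+00  7.e-04  2.e-04]
```

View pics/c4.png

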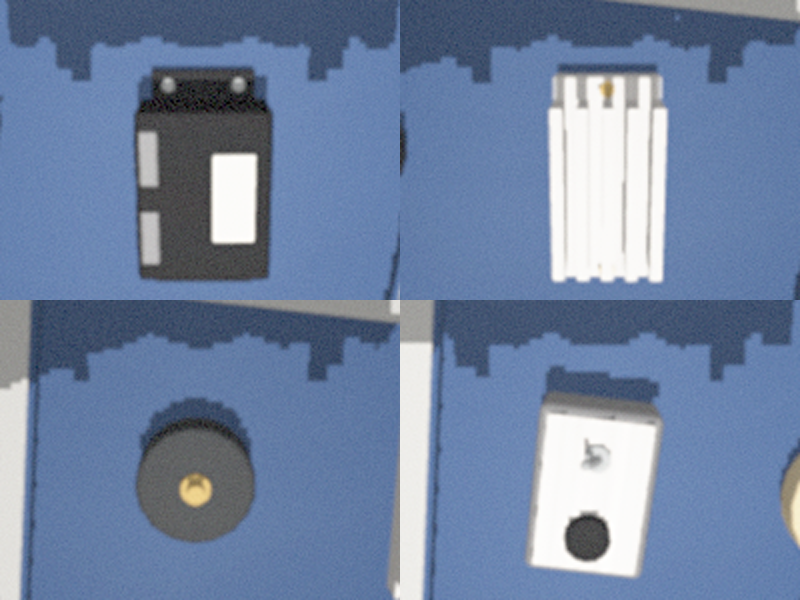

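```bash
python3 - <<'E'
from h import *
u=lambda P:(np.array(P)+.5)/2-.5+np.array((180,120))
for n,P,z,sx,sy in[("mo",[(137,111),(271,111),(269,278),(140,279)],.03,50,66),("dl",[(150,108),(266,108),(262,281),(153,281)],.036,40,64),
 ("co",[(137,128),(255,128),(255,241),(137,241)],.026,46,46),("sw",[(143,106),(261,120),(240,276),(128,266)],.034,45,64)]:
    print(n,fitrect(ray(pickle.load(open(f"c_{n}.pkl","rb")),u(P),z),sx,sy))
E
```

```text
mo (array([0.5801, 0.1176]), np.float64(0.3), array([47.2, 48.9, 64.4, 64. ]))
dl (array([0.601 , 0.3275]), np.float64(-0.1), array([39.7, 40.3, 64.5, 64.5]))
co (array([0.4988, 0.3397]), np.float64(-0.1), array([42.9, 45.1, 44. , 44. ]))
sw (array([0.4851, 0.2339]), np.float64(-6.4), array([41.6, 42.1, 60.7, 59.8]))
```

```bash
python3 -m pendant '[[[0,0,0,0.004,-0.012,-0.155,1],[0,0,0,0,0,-0.155,1],[0,0,0,0,0,-0.12,1],[0,0,0,0,0,-0.035,1],[0,0,0,0,0,0,1]]]'; python3 -m pendant '[[[0,0,0,0,0,0,0],[0,0,0,0,0,0,0],[0,0,0,0,0,0,0],[0,0,0,0,0,0,0],[0,0,0,0,0,0,0]]]'
```

```text
time: 6.2
tool_pos: [0.5802, 0.1177, 0.004]
tool_rot: [-0.0, 1.0, 0.001, -0.0]
contact_force: [0.1, -0.1, -0.7]
gripper_width: 1.005
time: 6.82
tool_pos: [0.5818, 0.1169, 0.0058]
tool_rot: [-0.0, 1.0, 0.0, 0.002]
contact_force: [0.4, 0.3, 6.8]
gripper_width: 0.57
```

```bash
python3 -m pendant '[[[0,0,0,0,0,0.08,0],[0,0,0,0,0,0.21,0],[0,0,0,0,0,0.21,0],[0,0,0,-0.008,-0.14,0,0],[0,0,0,-0.008,-0.2,0,0],[0,0,0,-0.008,-0.2,0,0],[0,0,0,-0.008,-0.2,0,0],[0,0,0,-0.008,-0.2,0,0],[0,0,0,-0.008,-0.2,0,0],[0,0,0,-0.008,-0.14,0,0],[0,0,0,0,-0.08,0,0],[0,0,0,0,0,0,0],[0,0,0,0,0,0,0]]]'; python3 snap.py d1
```

```text
time: 8.45
tool_pos: [0.5663, -0.222, 0.1289]
tool_rot: [-0.0, 1.0, 0.001, -0.0]
contact_force: [0.1, 0.6, -0.6]
gripper_width: 0.568
8.5 [ 0.5664 -0.2218  0.1289] [-3.e-04  1.e+00  8.e-04 -2.e-04]
```

```bash
python3 -m pendant '[[[0,0,-0.0025,-0.001,-0.003,-0.15,0],[0,0,0,0,0,-0.15,0],[0,0,0,0,0,-0.13,0],[0,0,0,0,0,-0.035,0],[0,0,0,0,0,-0.02,0],[0,0,0,0,0,0,0]]]'
```

```text
time: 9.25
tool_pos: [0.567, -0.2241, 0.009]
tool_rot: [0.0, 1.0, -0.004, 0.001]
contact_force: [0.3, 0.4, -0.7]
gripper_width: 0.569
```

```bash
python3 -m pendant '[[[0,0,0,-0.003,0.005,-0.008,0],[0,0,0,0,0,-0.004,0],[0,0,0,0,0,0,0]]]'
```

```text
time: 9.62
tool_pos: [0.5659, -0.223, 0.0059]
tool_rot: [0.0, 1.0, -0.004, 0.001]
contact_force: [-2.5, 1.5, 4.9]
gripper_width: 0.577
```

```bash
python3 -m pendant '[[[0,0,0,0,0,0,1],[0,0,0,0,0,0,1],[0,0,0,0,0,0,1],[0,0,0,0,0,0.12,1],[0,0,0,0,0,0.22,1],[0,0,0,0,0,0.22,1],[0,0,0,0,0,0.22,1],[0,0,0,0,0,0,1],[0,0,0,0,0,0,1]]]'; python3 snap.py d2; python3 - <<'E'
from h import *
g=lambda a:np.clip(255*(a/255.)**.6,0,255).astype(np.uint8)
cv2.imwrite("pics/d2.png",cv2.resize(g(pickle.load(open("d2.pkl","rb"))["frame"][40:320,130:430]),None,fx=2,fy=2,interpolation=cv2.INTER_CUBIC))
E
```

```text
time: 10.75
tool_pos: [0.5651, -0.2226, 0.1993]
tool_rot: [-0.0, 1.0, -0.004, -0.0]
contact_force: [0.5, 0.9, 0.7]
gripper_width: 0.999
10.8 [ 0.5645 -0.2223  0.198 ] [-6.0e-04  1.0e+00 -3.8e-03 -1.2e-03]
```

View pics/d2.png

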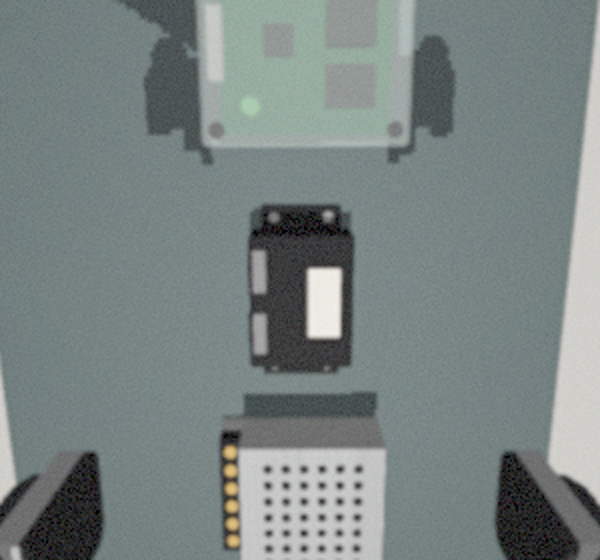

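```bash
python3 - <<'E'
from h import *
f=pickle.load(open("d2.pkl","rb"))
u=lambda P:(np.array(P)+.5)/2-.5+np.array((130,40))
print(fitrect(ray(f,u([(250,236),(353,234),(351,365),(251,365)]),.03),50,66))
print(ray(f,u([(203,147),(411,146)]),.044).round(4), ray(f,u([(240,447),(385,447)]),.042).round(4),ray(f,u([(221,490)]),.02).round(4))
E
```

```text
(array([ 0.5654, -0.2223]), np.float64(-0.4), array([47.8, 49.1, 63.1, 64. ]))
[[ 0.5239 -0.1509  0.044 ]
 [ 0.6128 -0.1513  0.044 ]] [[ 0.5349 -0.2922  0.042 ]
 [ 0.6059 -0.2927  0.042 ]] [[ 0.5216 -0.3277  0.02  ]]
```

```bash
python3 -m pendant '[[[0,0,0.0013,0.0145,0.22,0,0.75],[0,0,0.0013,0.0145,0.22,0,0.75],[0,0,0,0.0145,0.22,0,0.75],[0,0,0,0.0145,0.22,0,0.75],[0,0,0,0.0145,0.22,0,0.75],[0,0,0,0.0145,0.22,0,0.75],[0,0,0,0.0145,0.22,0,0.75],[0,0,0,0.0145,0.22,-0.05,0.75],[0,0,0,0.0145,0.22,-0.1,0.75],[0,0,0,0.0145,0.14,-0.15,0.75],[0,0,0,0,0.08,0,0.75],[0,0,0,0,0,0,0.75],[0,0,0,0,0,0,0.75]]]'
```

```text
time: 12.42
tool_pos: [0.6026, 0.3265, 0.1264]
tool_rot: [-0.0, 1.0, -0.0, 0.001]
contact_force: [0.5, 0.2, -0.2]
gripper_width: 0.747
```

```bash
python3 -m pendant '[[[0,0,0,-0.006,0.004,-0.16,0.75],[0,0,0,0,0,-0.16,0.75],[0,0,0,0,0,-0.12,0.75],[0,0,0,0,0,-0.026,0.75],[0,0,0,0,0,0,0.75],[0,0,0,0,0,0,0],[0,0,0,0,0,0,0],[0,0,0,0,0,0,0],[0,0,0,0,0,0,0]]]'
```

```text
time: 13.55
tool_pos: [0.6019, 0.329, 0.011]
tool_rot: [-0.001, 1.0, 0.0, 0.002]
contact_force: [-0.2, -0.3, 6.0]
gripper_width: 0.456
```

```bash
python3 -m pendant '[[[0,0,0,0,0,0.08,0],[0,0,0,0,0,0.2,0],[0,0,0,0,0,0.2,0],[0,0,0,0.0174,-0.14,0,0],[0,0,0,0.0174,-0.22,0,0],[0,0,0,0.0174,-0.22,0,0],[0,0,0,0.0174,-0.22,0,0],[0,0,0,0.0174,-0.22,0,0],[0,0,0,0.0174,-0.22,0,0],[0,0,0,0.0174,-0.22,0,0],[0,0,0,0.0174,-0.22,0,0],[0,0,0,0.0174,-0.22,0,0],[0,0,0,0.0174,-0.22,0,0],[0,0,-0.0025,0,-0.08,0,0],[0,0,0,0,0,0,0],[0,0,0,0,0,0,0]]]'
```

```text
time: 15.55
tool_pos: [0.6434, -0.2202, 0.1282]
tool_rot: [-0.0, 1.0, -0.003, -0.0]
contact_force: [0.4, 0.1, -2.2]
gripper_width: 0.46
```

```bash
python3 -m pendant '[[[0,0,0,0.007,-0.003,-0.15,0],[0,0,0,0,0,-0.15,0],[0,0,0,0,0,-0.12,0],[0,0,0,0,0,-0.035,0],[0,0,0,0,0,0,0],[0,0,0,0,0,0,0]]]'
```

```text
time: 16.3
tool_pos: [0.6467, -0.2226, 0.0166]
tool_rot: [0.001, 1.0, -0.003, 0.002]
contact_force: [0.2, 0.6, -1.6]
gripper_width: 0.457
```

```bash
python3 -m pendant '[[[0,0,0,-0.004,0.004,-0.012,0],[0,0,0,0,0,-0.008,0],[0,0,0,0,0,-0.004,0],[0,0,0,0,0,0,0]]]'
```

```text
time: 16.8
tool_pos: [0.645, -0.2217, 0.011]
tool_rot: [0.0, 1.0, -0.004, 0.0]
contact_force: [-4.1, 1.8, 8.7]
gripper_width: 0.457
```

```bash
python3 -m pendant '[[[0,0,0,0,0,0,0.7],[0,0,0,0,0,0,0.7],[0,0,0,0,0,0,0.7],[0,0,0,0,0,0.12,0.7],[0,0,0,0,0,0.22,0.7],[0,0,0,0,0,0.2,0.7],[0,0,0,0,0,0.06,0.7],[0,0,0,0,0,0,0.7],[0,0,0,0,0,0,0.7]]]'; python3 snap.py e2; python3 - <<'E'
from h import *
g=lambda a:np.clip(255*(a/255.)**.6,0,255).astype(np.uint8)
cv2.imwrite("pics/e2.png",cv2.resize(g(pickle.load(open("e2.pkl","rb"))["frame"][60:300,80:380]),None,fx=2.4,fy=2.4,interpolation=cv2.INTER_CUBIC))
E
```

```text
time: 17.92
tool_pos: [0.643, -0.2208, 0.1555]
tool_rot: [-0.001, 1.0, -0.004, -0.002]
contact_force: [-0.0, -0.5, -0.7]
gripper_width: 0.7
17.98 [ 0.6429 -0.2208  0.1552] [-0.0011  1.     -0.0037 -0.0022]
```

View pics/e2.png

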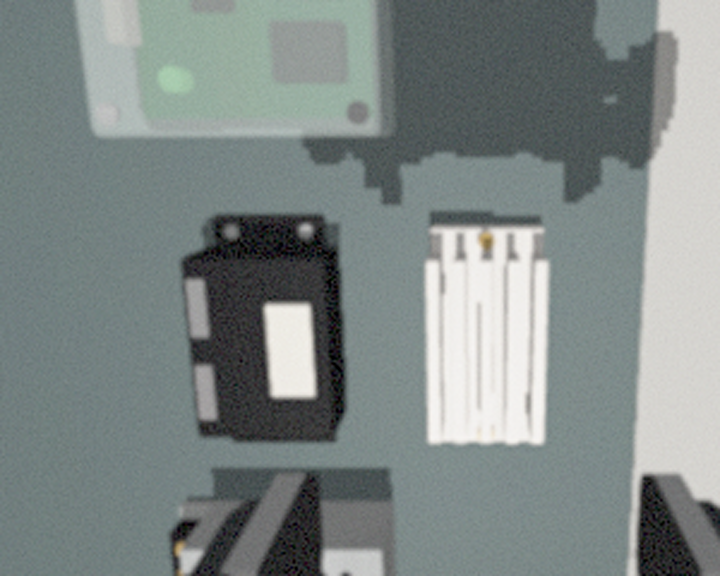

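```bash
python3 - <<'E'
from h import *
f=pickle.load(open("e2.pkl","rb"))
u=lambda P:(np.array(P)+.5)/2.4-.5+np.array((80,60))
print(fitrect(ray(f,u([(425,260),(549,260),(545,443),(428,443)]),.036),40,64))
print(fitrect(ray(f,u([(183,261),(325,257),(336,437),(202,435)]),.03),50,66))
E
```

```text
(array([ 0.6445, -0.2229]), np.float64(-0.4), array([40.7, 41. , 64.4, 64.4]))
(array([ 0.5665, -0.2226]), np.float64(-0.0), array([47.9, 48. , 62.6, 64.7]))
```

```bash
python3 -m pendant '[[[0,0,-0.0033,-0.0632,0.12,0,0.65],[0,0,-0.0033,-0.0632,0.182,0,0.65],[0,0,-0.0033,-0.0632,0.182,0,0.65],[0,0,-0.0033,-0.0632,0.182,0,0.65],[0,0,-0.0033,-0.0632,0.182,0,0.65],[0,0,-0.0033,-0.0632,0.182,0,0.65],[0,0,-0.0033,-0.0632,0.182,0,0.65],[0,0,-0.0033,-0.0632,0.182,0,0.65],[0,0,-0.0033,-0.0632,0.182,-0.05,0.65],[0,0,-0.0033,-0.0632,0.182,-0.09,0.65],[0,0,0,0,0.062,0,0.65],[0,0,0,0,0,0,0.65],[0,0,0,0,0,0,0.65]]]'
```

```text
time: 19.6
tool_pos: [0.4872, 0.2327, 0.1239]
tool_rot: [0.0, 0.998, -0.056, 0.0]
contact_force: [0.5, 0.1, 0.4]
gripper_width: 0.649
```

```bash
python3 -m pendant '[[[0,0,0,-0.008,0.004,-0.15,0.65],[0,0,0,0,0,-0.15,0.65],[0,0,0,0,0,-0.11,0.65],[0,0,0,0,0,-0.026,0.65],[0,0,0,0,0,0,0.65]]]'; python3 snap.py s1;  python3 -m pendant '[[[0,0,0,0,0,0,0],[0,0,0,0,0,0,0],[0,0,0,0,0,0,0],[0,0,0,0,0,0,0]]]'
```

```text
time: 20.23
tool_pos: [0.4851, 0.234, 0.0151]
tool_rot: [-0.0, 0.998, -0.056, 0.0]
contact_force: [-0.6, 0.4, 0.6]
gripper_width: 0.649
20.27 [0.4857 0.2344 0.0159] [-4.000e-04  9.984e-01 -5.590e-02  1.100e-03]
time: 20.78
tool_pos: [0.4861, 0.235, 0.0167]
tool_rot: [-0.001, 0.998, -0.055, 0.002]
contact_force: [0.4, -1.3, 5.9]
gripper_width: 0.509
```

```bash
python3 -m pendant '[[[0,0,0,0,0,0.08,0],[0,0,0,0,0,0.2,0],[0,0,0,0,0,0.2,0],[0,0,0.0033,-0.0068,-0.14,0,0],[0,0,0.0033,-0.0068,-0.22,0,0],[0,0,0.0033,-0.0068,-0.22,0,0],[0,0,0.0033,-0.0068,-0.22,0,0],[0,0,0.0033,-0.0068,-0.22,0,0],[0,0,0.0033,-0.0068,-0.22,0,0],[0,0,0.0033,-0.0068,-0.22,0,0],[0,0,0.0033,-0.0068,-0.22,0,0],[0,0,0.0033,-0.0068,-0.22,0,0],[0,0,0.0036,-0.0068,-0.22,0,0],[0,0,0,0,-0.14,0,0],[0,0,0,0,0,0,0],[0,0,0,0,0,0,0]]]'
```

```text
time: 22.78
tool_pos: [0.467, -0.3297, 0.134]
tool_rot: [-0.001, 1.0, -0.003, -0.0]
contact_force: [-0.8, 0.3, -1.3]
gripper_width: 0.511
```

```bash
python3 -m pendant '[[[0,0,0,0.006,-0.003,-0.15,0],[0,0,0,0,0,-0.15,0],[0,0,0,0,0,-0.12,0],[0,0,0,0,0,-0.035,0],[0,0,0,0,0,0,0],[0,0,0,0,0,0,0],[0,0,0,0,0,0,0]]]'
```

```text
time: 23.65
tool_pos: [0.4697, -0.3319, 0.0224]
tool_rot: [0.001, 1.0, -0.003, 0.001]
contact_force: [0.0, 0.1, -1.6]
gripper_width: 0.506
```

```bash
python3 -m pendant '[[[0,0,0,-0.002,0.004,-0.012,0],[0,0,0,0,0,-0.008,0],[0,0,0,0,0,-0.004,0],[0,0,0,0,0,0,0]]]'
```

```text
time: 24.15
tool_pos: [0.4684, -0.3303, 0.0167]
tool_rot: [-0.0, 1.0, -0.003, -0.0]
contact_force: [-4.9, 4.4, 11.2]
gripper_width: 0.51
```

```bash
python3 -m pendant '[[[0,0,0,0,0,0,0.64],[0,0,0,0,0,0,0.64],[0,0,0,0,0,0,0.64],[0,0,0,0,0,0.12,0.64],[0,0,0,0,0,0.22,0.64],[0,0,0,0,0,0.2,0.64],[0,0,0,0,0,0.06,0.64],[0,0,0,0,0,0,0.64],[0,0,0,0,0,0,0.64]]]'; python3 snap.py f2; python3 - <<'E'
from h import *
g=lambda a:np.clip(255*(a/255.)**.6,0,255).astype(np.uint8)
cv2.imwrite("pics/f2.png",cv2.resize(g(pickle.load(open("f2.pkl","rb"))["frame"][40:280,200:520]),None,fx=2.4,fy=2.4,interpolation=cv2.INTER_CUBIC))
E
```

```text
time: 25.28
tool_pos: [0.4672, -0.3292, 0.162]
tool_rot: [-0.001, 1.0, -0.003, -0.002]
contact_force: [-0.5, 0.4, -0.4]
gripper_width: 0.638
25.32 [ 0.4672 -0.3292  0.1618] [-0.0016  1.     -0.0032 -0.0017]
```

View pics/f2.png

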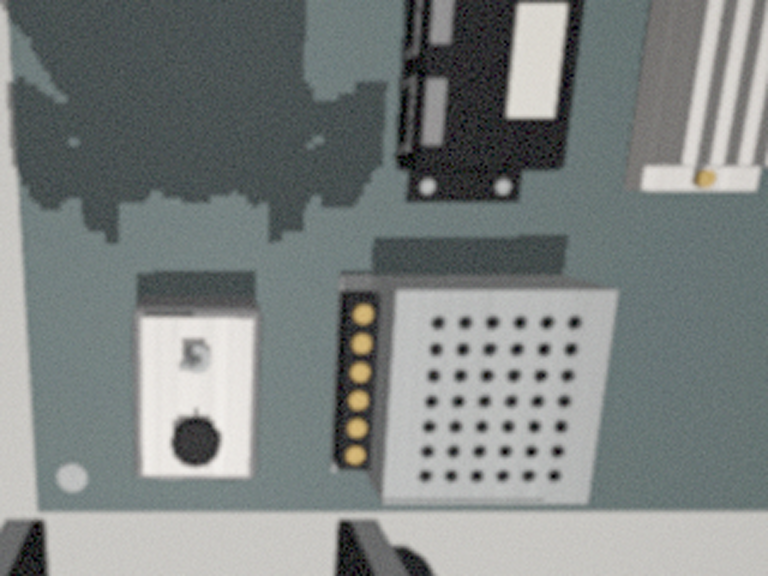

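```bash
python3 - <<'E'
from h import *
f=pickle.load(open("f2.pkl","rb"))
u=lambda P:(np.array(P)+.5)/2.4-.5+np.array((200,40))
print(fitrect(ray(f,u([(134,308),(260,310),(254,480),(137,480)]),.034),45,64))
P=ray(f,u([(396,287),(620,289),(590,504),(381,502)]),.042);print(fitrect(P,72,76),P.round(4))
for z in(.002,.02):print(ray(f,u([(331,470),(341,275)]),z).round(4))
E
```

```text
(array([ 0.468 , -0.3316]), np.float64(-0.8), array([42.7, 42.2, 62.3, 61.5]))
(array([ 0.5697, -0.3309]), np.float64(-0.5), array([73. , 73.5, 75.5, 75.5])) [[ 0.5333 -0.2926  0.042 ]
 [ 0.6063 -0.2937  0.042 ]
 [ 0.6064 -0.3692  0.042 ]
 [ 0.5329 -0.3681  0.042 ]]
[[ 0.522  -0.371   0.002 ]
 [ 0.5225 -0.2933  0.002 ]]
[[ 0.5187 -0.3642  0.02  ]
 [ 0.5192 -0.2912  0.02  ]]
```

```bash
python3 -m pendant '[[[0,0,0,0.0107,0.14,0,0.65],[0,0,0,0.0107,0.22,0,0.65],[0,0,0,0.0107,0.22,0,0.65],[0,0,0,0.0107,0.22,0,0.65],[0,0,0,0.0107,0.22,0,0.65],[0,0,0,0.0107,0.22,0,0.65],[0,0,0,0.0107,0.22,0,0.65],[0,0,0,0.0107,0.22,0,0.65],[0,0,0,0.0107,0.22,0,0.65],[0,0,0,0.0107,0.22,0,0.65],[0,0,0,0.0107,0.22,-0.06,0.65],[0,0,0,0.0107,0.22,-0.1,0.65],[0,0,0,0,0.116,0,0.65],[0,0,0,0,0,0,0.65],[0,0,0,0,0,0,0.65]]]'
```

```text
time: 27.2
tool_pos: [0.4999, 0.3379, 0.1234]
tool_rot: [0.001, 1.0, -0.003, -0.001]
contact_force: [0.1, -0.2, -0.3]
gripper_width: 0.65
```

```bash
python3 -m pendant '[[[0,0,0,-0.004,0.007,-0.15,0.65],[0,0,0,0,0,-0.15,0.65],[0,0,0,0,0,-0.12,0.65],[0,0,0,0,0,-0.034,0.65],[0,0,0,0,0,0,0.65],[0,0,0,0,0,0,0],[0,0,0,0,0,0,0],[0,0,0,0,0,0,0],[0,0,0,0,0,0,0]]]'
```

```text
time: 28.32
tool_pos: [0.5009, 0.3411, 0.0133]
tool_rot: [-0.001, 1.0, -0.003, 0.002]
contact_force: [0.2, -1.0, 5.8]
gripper_width: 0.508
```

```bash
python3 -m pendant '[[[0,0,0,0,0,0.08,0],[0,0,0,0,0,0.22,0],[0,0,0,0,0,0.22,0],[0,0,0,0.0262,-0.14,0,0],[0,0,0,0.0262,-0.22,0,0],[0,0,0,0.0262,-0.22,0,0],[0,0,0,0.0262,-0.22,0,0],[0,0,0,0.0262,-0.22,0,0],[0,0,0,0.0262,-0.22,0,0],[0,0,0,0.0262,-0.22,0,0],[0,0,0,0.0262,-0.22,0,0],[0,0,0,0.0262,-0.22,0,0],[0,0,0,0.0262,-0.22,0,0],[0,0,0,0,-0.13,0,0],[0,0,0,0,0,0,0],[0,0,0,0,0,0,0]]]'; python3 snap.py g1
```

```text
time: 30.32
tool_pos: [0.5648, -0.2212, 0.1415]
tool_rot: [-0.0, 1.0, -0.003, 0.0]
contact_force: [-0.4, 0.2, -1.4]
gripper_width: 0.511
30.38 [ 0.5648 -0.2208  0.1414] [-2.0e-04  1.0e+00 -2.7e-03 -0.0e+00]
```

```bash
python3 -m pendant '[[[0,0,0,0.003,-0.002,-0.15,0],[0,0,0,0,0,-0.13,0],[0,0,0,0,0,-0.08,0],[0,0,0,0,0,0,0],[0,0,0,0,0,0,0],[0,0,0,0,0,0,0]]]'
```

```text
time: 31.12
tool_pos: [0.5669, -0.223, 0.0531]
tool_rot: [0.001, 1.0, -0.003, 0.001]
contact_force: [-0.4, 0.1, -0.4]
gripper_width: 0.511
```

```bash
python3 -m pendant '[[[0,0,0,-0.003,0.004,-0.024,0],[0,0,0,0,0,-0.014,0],[0,0,0,0,0,-0.006,0],[0,0,0,0,0,0,0],[0,0,0,0,0,0,0]]]'
```

```text
time: 31.75
tool_pos: [0.5649, -0.2215, 0.0413]
tool_rot: [-0.0, 1.0, -0.003, -0.0]
contact_force: [-4.3, 0.6, 5.9]
gripper_width: 0.505
```

```bash
python3 -m pendant '[[[0,0,0,0,0,0,0.65],[0,0,0,0,0,0,0.65],[0,0,0,0,0,0,0.65],[0,0,0,0,0,0.12,0.65],[0,0,0,0,0,0.22,0.65],[0,0,0,0,0,0.2,0.65],[0,0,0,0,0,0.1,0.65],[0,0,0,0,0,0,0.65],[0,0,0,0,0,0,0.65]]]'; python3 snap.py g2; python3 - <<'E'
from h import *
g=lambda a:np.clip(255*(a/255.)**.6,0,255).astype(np.uint8)
cv2.imwrite("pics/g2.png",cv2.resize(g(pickle.load(open("g2.pkl","rb"))["frame"][40:320,130:430]),None,fx=2,fy=2,interpolation=cv2.INTER_CUBIC))
E
```

```text
time: 32.88
tool_pos: [0.5641, -0.221, 0.1982]
tool_rot: [-0.001, 1.0, -0.003, -0.001]
contact_force: [-0.2, -0.1, -0.3]
gripper_width: 0.649
32.92 [ 0.5638 -0.2209  0.1976] [-9.0e-04  1.0e+00 -3.2e-03 -1.7e-03]
```

View pics/g2.png

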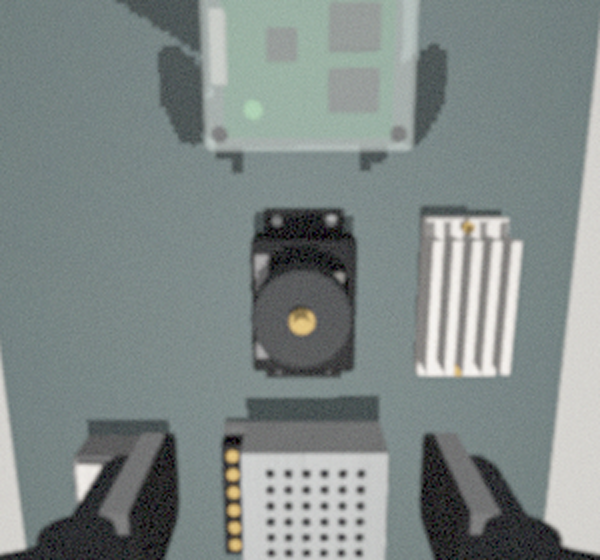

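```bash
python3 - <<'E'
from h import *
f=pickle.load(open("g2.pkl","rb"))
u=lambda P:(np.array(P)+.5)/2-.5+np.array((130,40))
print(fitrect(ray(f,u([(253,270),(352,270),(352,369),(253,369)]),.054),46,46), ray(f,u([(302,321)]),.058))
print(fitrect(ray(f,u([(253,240),(356,238),(354,370),(254,371)]),.03),50,66))
print(fitrect(ray(f,u([(427,241),(523,241),(512,375),(427,375)]),.036),40,64))
E
python3 -m pendant '[[[0,0,0,0,0.05,0.22,0.65],[0,0,0,-0.1,0.2,0.15,0.65],[0,0,0,-0.2,0.2,0.15,0.65],[0,0,0,-0.1,0.2,0,0.65],[0,0,0,0,0.05,0,0.65],[0,0,0,0,0,0,0.65],[0,0,0,0,0,0,0.65]]]'
python3 - <<'E'
from h import *
from plant import imaging
f=imaging.grab_frame("scene");pickle.dump(f,open("z.pkl","wb"));a=imaging.grab_frame("side")
A=cv2.resize(f["frame"][120:345,95:425],(560,382));B=cv2.resize(a["frame"][130:310,160:360],(240,216))
h=np.zeros((382,800,3),np.uint8);h[:,:560]=A;h[:216,560:]=B;cv2.imwrite("pics/z.png",h)
E
```

```text
(array([ 0.5646, -0.2233]), np.float64(-0.3), array([42.9, 44.8, 45.2, 45.2])) [[ 0.56440589 -0.22251011  0.058     ]]
(array([ 0.5655, -0.2227]), np.float64(-0.1), array([47.8, 49. , 64.1, 64.5]))
(array([ 0.6441, -0.2233]), np.float64(0.9), array([43.6, 40.9, 64.5, 64.4]))
time: 33.8
tool_pos: [0.4779, -0.0618, 0.318]
tool_rot: [-0.0, 1.0, -0.004, -0.001]
contact_force: [0.5, 0.2, -1.4]
gripper_width: 0.65
```

View pics/z.png

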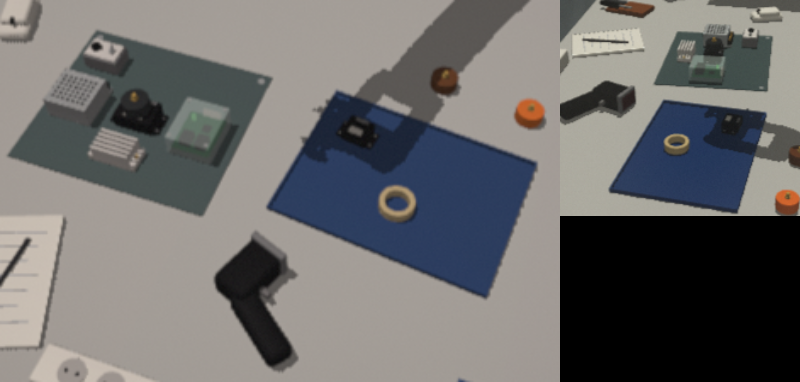

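All four parts are in place. The small module, tape roll and scanner are undisturbed, and the arm is clear.

```bash
python3 -c "
from plant import manip
print(manip.job_done())"
```

```text
the job is handed in; nothing more can be done
None
```

The layout is finished and handed in at about 34 s of robot time. The four parts went down in the order you asked: module, dummy load, switch box, then coupler on top.

| Part | Last check (wrist camera) |
|---|---|
| Module | at (0.5655, -0.2225), within about 1 mm of midway and in line between the test box and power supply; yaw within about 0.5° of the row |
| Dummy load | behind the module, gap about 34 mm, centred within 1 mm |
| Switch box | in front of the power supply, gap about 31 mm, centred within 1 mm |
| Coupler | on the module's top, within about 1.5 mm of its middle |

- **Bystanders:** the final scene and side views show the small module, tape roll and scanner where they were. Everything is released and the arm is clear.
- **Disagreement:** the last view gave the dummy load a yaw of +0.9°, against -0.4° in the closer view. I put this down to corners I picked roughly in an oblique view and went with the closer one.
- **Row direction:** the two centre points put the row at about -0.9°, while the test box, power supply and mat edges read -0.2° to -0.5°. I set the parts to about -0.4°.
- **Forces:** the highest I read was about 13 N, while setting the switch box down. Readings come only at the end of each move, so brief peaks in between were not seen.

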